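# Find the can with the stuck piston, load the shaker and start it

## Task

One of the three identical damper cans in the tray still has its heavy piston inside. Find it by its weight, stand it upright on the round plate of the bench shaker, set down gently, and leave the two empty cans standing in the tray; then flip the guard over the start button all the way back so that it stays open, and press the button fully home. Never press start without the heavy can on the plate, do not tip any can over and leave the bottle and the cup alone.

Things in the scene. Friction and masses are not known exactly. Their poses are not given: they have to be found in the camera images.
- can_a_center (a point): one of three outwardly identical capped dark metal cans, a plain upright cylinder 48 mm across and 95 mm tall with a narrower cap and nipple on top (110 mm overall), standing upright in the tray. This point is the can's centre, 55 mm above its underside; z is the can's axis, up. Exactly one of the three, not told which, has a brass piston loose inside and weighs 0.48 to 0.56 kg; the other two weigh 0.21 to 0.29 kg. Nothing outside shows it.
- can_b_center (a point): one of three outwardly identical capped dark metal cans, a plain upright cylinder 48 mm across and 95 mm tall with a narrower cap and nipple on top (110 mm overall), standing upright in the tray. This point is the can's centre, 55 mm above its underside; z is the can's axis, up. Exactly one of the three, not told which, has a brass piston loose inside and weighs 0.48 to 0.56 kg; the other two weigh 0.21 to 0.29 kg. Nothing outside shows it.
- can_c_center (a point): one of three outwardly identical capped dark metal cans, a plain upright cylinder 48 mm across and 95 mm tall with a narrower cap and nipple on top (110 mm overall), standing upright in the tray. This point is the can's centre, 55 mm above its underside; z is the can's axis, up. Exactly one of the three, not told which, has a brass piston loose inside and weighs 0.48 to 0.56 kg; the other two weigh 0.21 to 0.29 kg. Nothing outside shows it.
- tray: low open aluminium tray, fixed to the bench, 130 mm (its x) by 350 mm (its y) by 16 mm high, walls and floor 4 mm; origin at the centre of its underside, so the cans stand 4 mm above it. The cans start in a row along its y axis, 110 mm apart, up to 15 mm off its middle line.
- shaker: low grey bench shaker, fixed, housing 200 mm (its x) by 300 mm (its y), deck 60 mm above the bench; origin at the centre of its underside. The round steel plate is towards its +y end, the guarded start button towards its -y end. Apart from plate rim, guard and hinge post nothing stands above the deck.
- plate (a point): centre of the top face of the shaker's round plate (65 mm above the bench), where the underside of the can stands. The plate is 74 mm across inside a rim 5 mm high and 5 mm thick.
- guard_hinge (a point): centre of the guard's hinge line, 94 mm above the bench; the hinge runs along the shaker's y axis, on the +x side of the button. A fixed hinge post 62 mm wide stands behind it, towards +x.
- guard_grip (a point): point for pinching the guard, midway between its two side walls, 60 mm from the hinge line towards its free edge and 10 mm below its top plate's middle; moves with the guard. The guard is a grey shell open at the bottom, 50 mm wide (along y, outside), 74 mm long from the hinge to its free edge, 28 mm high; closed, its lower edge is 8 mm above the deck.
- guard (a joint): guard angle in rad: 0 closed (lying flat over the button), grows as the free edge swings up and over towards the shaker's +x; stop at 2.2. It weighs 50 g and swings freely: let go below about 1.75 it falls shut, beyond that it falls on to the stop and stays open.
- start_top (a point): centre of the top of the round steel start button, 22 mm across, 22 mm above the deck (82 mm above the bench), under the guard, 40 mm from the hinge line; moves with the button. It is pressed straight down.
- start (a joint): button travel in m: 0 released, 0.005 fully pressed (about 4 N); it springs back.
- oil: bystander: white bottle, 60 mm across, 160 mm tall; origin at the centre of its underside
- cup: bystander: white cup, 70 mm across, 60 mm tall; origin at the centre of its underside
There are look-alikes about, which are no part of the job. Leave any red look-alike of the part that bears can_a_center alone. What is shaped like the part that bears can_c_center but green or red is not meant.

How it is judged:
By the outcome, as a careful person would: the job done as asked, in the order asked, and still so for the second after the job is handed in, with the robot touching nothing.
It also fails if it takes over 72 s, if anything falls off the work surface, if the arm or the gripper's body presses on something with over 40 N, if the wrist force passes 120 N, or if a joint passes its speed limit or range.

## Robot

A 7-joint arm with a two-finger parallel gripper is mounted at the origin on the work surface. World frame = base frame: x ahead of the robot, y to its left, z up, the work surface at z = 0. Lengths are in mm, angles in rad, forces in N, time in s.
With the tool pointing down it reaches from about 400 to 850 mm from the base axis. Payload 4.4 kg.
Tool frame: the origin (TCP) lies between the finger pads; the fingertips stand ctrl.finger_overhang ahead of it and the grasp point (between the pads) lies 11 mm behind it (ctrl.finger_overhang is the distance from the TCP to the fingertips, in mm); z points along the fingers, y is the direction in which the jaws open and shut (so a half turn about z gives the same grasp; the last joint's range is limited). The gripper opens to 94 mm and grips with 3 to 60 N. Pads are 16 mm wide; open, the fingers measure 119 mm over their backs; the gripper's body (75 mm by 177 mm) begins 78 mm behind the grasp point.
Start: joints at [-1.254, 0.628, 0.038, 1.517, -0.027, 0.996, -0.02], TCP at [242.765, 602.979, 213.478] pointing down, gripper open.
Joint ranges: [-3.06, 3.06], [-0.37, 2.12], [-1.25, 1.32], [0.18, 2.47], [-1.1, 4.24], [0.23, 1.98], [-2.94, 2.94]. Speed limits (rad/s): [2.57, 2.57, 3.14, 3.14, 3.14, 3.14, 3.14].

## Interface

Orientations are given as a unit quaternion [w, x, y, z].
In Python, from cell import ctrl, eyes gives the robot as it stands.
- The arm moves only by the tool step_arm, never from a script. Its argument "deltas" is a list of rows, each a list of 4 numbers: the shift along the tool's x, y, z in cm, then the turn about the tool's z in degrees. In form: [[dx, dy, dz, roll], ...]. A call has 1 to 5 rows; each row shifts and turns the commanded pose from where the row before left it, along the tool's axes as they then stand; what a row does not reach is not made up. A row lasts 1/10 s, in which the tool goes at most 50 mm and 8.59 degrees, less where a joint would pass 70% of its speed; a pose out of reach is approached as far as the arm can. A call with a gripper value outside its range is refused whole. "fingers" is the finger opening in cm, from 0 to 9.4, set as the call begins (left out, the last holds). The fingers move at their own pace and stop on an object; "squeeze" is the grip in N (left out, the last holds). Time passes only in rows, so rows that do not move let the fingers close. It gives the time, the measured TCP pose, the force and the opening at its end, in the units of the state.
- ctrl.get_state(): the state, without advancing time (a new reading comes with each control period).
- eyes.read_camera(name): name is "side" or "top"; returns (picture, depth): 384x512x3 uint8, red, green, blue; 384x512 float32, mm along the optical axis (not along the pixel's ray), 0 where there is no reading.
- eyes.camera_model(name): a dict with "fx", "fy", "cx", "cy" (pixels), "camera_from_world" (4x4, takes a point from world to camera coordinates). Camera axes: x right, y down, z forward; pixel columns grow to the right and rows downward; lengths in mm; the calibration is good to about 2 mm. A picture is of the moment at which its call begins. camera_model takes no time and is no camera call.
- ctrl.job_done(): hands the job in, once; it reports no verdict.
The state is a dict: "clock": time; "joint_positions": joint angles; "qd": joint speeds; "joint_torque": joint torques, N m; "ee_pos": TCP position; "tool_rot": TCP orientation; "wrist_force": force on the tool from outside, world axes, zero at the start; "ft_torque": the same for the moment, N m; "finger_gap": finger opening in mm.
Only numpy, scipy, OpenCV 4.12 (cv2) and the standard library are available. Lean on these libraries where they do the work, as an engineer would, in place of code of your own. Each camera call takes 0.05 s, during which the arm holds its last target.

## Working session

There is one attempt and no reset: what is moved stays moved. The work goes in short steps, Python scripts to look and compute and a tool call to move; the robot and the scene stay as the last step left them, time stands still between calls to the robot, and variables do not carry over. Pictures are saved under pics/ and viewed, and the job is handed in when it is done.

Besides the shell and the picture viewer there is one more tool, called after ">>>" as name([rows], argument=value, ...), one row to a line, values as JSON. step_arm: Moves the arm, as the interface text tells. Its arguments: {"type":"object","properties":{"deltas":{"type":"array"},"fingers":{"type":"number"},"squeeze":{"type":"number"}},"required":["deltas"]}

```bash
ls; mkdir -p pics; cat > look.py <<'E'
import sys,cv2,numpy as np
from cell import ctrl,eyes
def snap(name,out):
    p,d=eyes.read_camera(name); np.savez('pics/'+out+'.npz',p=p,d=d)
    cv2.imwrite('pics/'+out+'.png',cv2.cvtColor(p,cv2.COLOR_RGB2BGR)); return p,d
def world(name,u,v,d):
    m=eyes.camera_model(name); T=np.linalg.inv(np.array(m['camera_from_world']))
    u=np.asarray(u,float);v=np.asarray(v,float)
    P=np.stack([(u-m['cx'])*d/m['fx'],(v-m['cy'])*d/m['fy'],d,np.ones_like(d)],-1)
    return (P@T.T)[...,:3]
def cloud(name,d):
    v,u=np.mgrid[0:384,0:512]; return world(name,u,v,d.astype(float))
E
python3 - <<'E'
from look import *
snap('top','t0');snap('side','s0')
print({k:np.round(v,3) for k,v in ctrl.get_state().items()}, ctrl.finger_overhang)
for n in('top','side'):print(eyes.camera_model(n))
E
```

```text
pics
{'clock': np.float64(0.1), 'joint_positions': array([-1.254,  0.629,  0.038,  1.518, -0.027,  0.996, -0.02 ]), 'qd': array([ 0.   , -0.002,  0.   , -0.002,  0.   , -0.001, -0.001]), 'joint_torque': array([ 4.0000e-03, -5.5079e+01,  1.1470e+00, -1.8712e+01, -5.2000e-02,
        1.9000e-02,  0.0000e+00]), 'ee_pos': array([242.546, 602.473, 212.689]), 'tool_rot': array([-0.   ,  0.19 ,  0.982, -0.001]), 'wrist_force': array([-0.362, -0.091,  0.469]), 'ft_torque': array([ 0.053,  0.036, -0.02 ]), 'finger_gap': np.float64(93.949)} 8.0
{'fx': 439.706836165889, 'fy': 439.706836165889, 'cx': 256.65525286373656, 'cy': 186.91862957797906, 'camera_from_world': array([[-6.46639496e-03, -9.99967489e-01, -4.81724645e-03,
         6.49485679e+01],
       [-9.84018565e-01,  7.22036926e-03, -1.77919450e-01,
         5.64137590e+02],
       [ 1.77948448e-01,  3.58976250e-03, -9.84033263e-01,
         1.33505929e+03],
       [ 0.00000000e+00,  0.00000000e+00,  0.00000000e+00,
         1.00000000e+00]])}
{'fx': 362.8561781251618, 'fy': 362.8561781251618, 'cx': 247.78876665472802, 'cy': 191.42678986913668, 'camera_from_world': array([[ 8.67348371e-01, -4.97519422e-01,  1.34621107e-02,
        -4.50869428e+02],
       [-2.86148005e-01, -5.20620968e-01, -8.04408557e-01,
         2.77098158e+02],
       [ 4.07217538e-01,  6.93850296e-01, -5.93923938e-01,
         8.13534501e+02],
       [ 0.00000000e+00,  0.00000000e+00,  0.00000000e+00,
         1.00000000e+00]])}
```

View pics/t0.png

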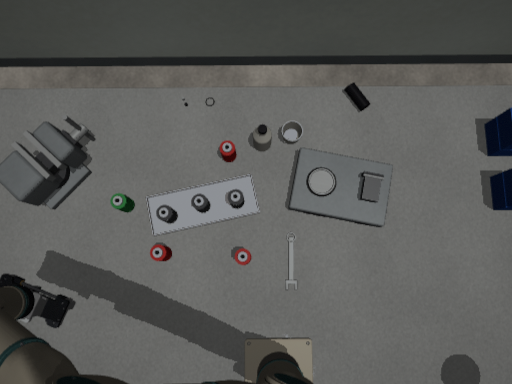

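View pics/s0.png

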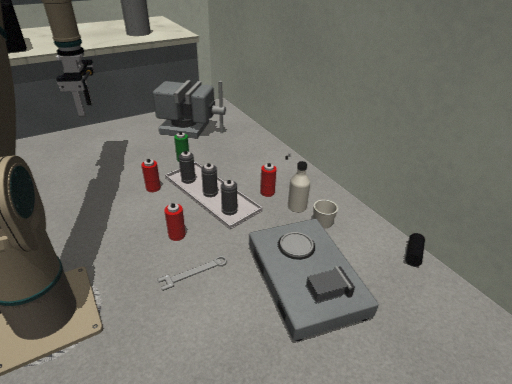

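The top view shows three dark cans at (166,213), (201,202) and (236,198) in the tray. The plate is at (321,181), the guard at (372,187), the bottle at (262,137) and the cup at (291,131). Next I'll measure these.

```bash
python3 - <<'E'
from look import *
from scipy.optimize import least_squares
T=np.load('pics/t0.npz');C=cloud('top',T['d']);S=np.load('pics/s0.npz');CS=cloud('side',S['d'])
def reg(C,u0,u1,v0,v1): return C[v0:v1,u0:u1].reshape(-1,3)
for n,(u,v) in dict(a=(166,213),b=(201,202),c=(236,198)).items():
    P=reg(C,u-14,u+14,v-16,v+16)
    Q=P[(P[:,2]>90)&(P[:,2]<103)]; N=P[(P[:,2]>107)]
    f=lambda q:q[:,:2].mean(0).round(1) if len(q) else None
    if len(Q): c,r=cv2.minEnclosingCircle(Q[:,:2].astype(np.float32))
    print(n,'ring',c,r,len(Q),f(Q),'nip',f(N),len(N),P[:,2].max())
# side cans cloud
P=CS.reshape(-1,3)
for lab,(u,v) in dict(l=(187,165),m=(209,178),r=(229,196)).items():
    Q=reg(CS,u-14,u+14,v-20,v+20);Q=Q[(Q[:,2]>30)&(Q[:,2]<90)]
    col=S['p'][v-20:v+20,u-14:u+14]
    g=lambda p:np.hypot(Q[:,0]-p[0],Q[:,1]-p[1])-24
    cc=np.median(Q,0)
    r=least_squares(g,cc[:2]+[10,15],loss='soft_l1',f_scale=2);print(lab,r.x,np.abs(r.fun).mean(),len(Q))
# tray
P=reg(C,140,265,170,240);Q=P[(P[:,2]>11)&(P[:,2]<20)]
print('tray',cv2.minAreaRect(Q[:,:2].astype(np.float32)))
P=reg(C,280,400,140,235);Q=P[(P[:,2]>54)&(P[:,2]<64)]
print('deck',cv2.minAreaRect(Q[:,:2].astype(np.float32)),np.median(Q[:,2]))
P=reg(C,300,342,160,202);Q=P[(P[:,2]>66.5)&(P[:,2]<75)]
print('rim',cv2.minEnclosingCircle(Q[:,:2].astype(np.float32)),Q.mean(0),len(Q))
P=reg(C,350,395,165,210);Q=P[(P[:,2]>85)]
print('guard',cv2.minAreaRect(Q[:,:2].astype(np.float32)),np.percentile(Q[:,2],[1,50,99]))
np.set_printoptions(linewidth=220)
print(C[165:207:2,352:392:2,2].astype(int))
for n,b in dict(oil=(248,278,118,155),cup=(278,306,118,146),red1=(215,242,135,165)).items():
    P=reg(C,*b);Q=P[P[:,2]>20];print(n,cv2.minEnclosingCircle(Q[:,:2].astype(np.float32)),Q[:,2].max())
E
python3 -c "
import cv2
i=cv2.imread('pics/t0.png')[130:240,130:410];cv2.imwrite('pics/t0z.png',cv2.resize(i,None,fx=2.8,fy=2.8,interpolation=2))"
```

```text
a ring (481.57586669921875, 341.4668273925781) 24.450477600097656 119 [480.  339.3] nip [474.9 330.1] 51 1414.42667022416
b ring (514.9737548828125, 235.94139099121094) 24.34263801574707 128 [513.9 235.2] nip [513.9 236.8] 52 117.15693700002862
c ring (527.946533203125, 127.00297546386719) 24.330148696899414 119 [526.7 126.4] nip [523.3 125.6] 52 1414.42667022416
l [479.27043825 344.67663982] 34.546602349048015 324
m [512.67337755 236.7756942 ] 6.323577289401741 249
r [525.8644548  127.98605983] 6.741597465507698 283
tray ((517.9482421875, 237.26499938964844), (130.9066925048828, 350.3865966796875), 12.17766284942627)
deck ((577.909912109375, -185.313232421875), (340.19781494140625, 215.53900146484375), 78.21368408203125) 59.69370031618678
rim ((580.3792724609375, -137.25648498535156), 63.87196350097656) [ 579.12260115 -138.92501227   69.01057588] 225
guard ((438.55291748046875, -149.77316284179688), (93.2667236328125, 467.937255859375), 41.632625579833984) [  86.7852768    95.8392238  1414.42667022]
[[  56   60   58   60   59   57   57   61   59   59   55   59   57   55   63   59   
[... 1625 characters left out ...]
   94   99   56   62   57   58   -3    4]
 [  59   58   61   57   72   79   81   91   95  100   98   96   92   56   61   63   57   56    1    7]
 [  59   54   61   58   59   62   58   58   64   59   76   81   87   62   59   62   53   57   -2   -3]
 [  59   63   65   60   61   58   62   64   59   59   63   59   64   62   59   60   60   54   -2   -1]
 [  59   57   60   59   61   58   58   61   65   58   59   64   56   62   57   63   55   58    1   -5]]
oil ((533.3856201171875, 56.99247741699219), 215.41758728027344) 1414.42667022416
cup ((549.698974609375, -2.3107833862304688), 238.9725341796875) 1414.42667022416
red1 ((512.593505859375, 104.33433532714844), 200.5161590576172) 1414.42667022416
```

View pics/t0z.png

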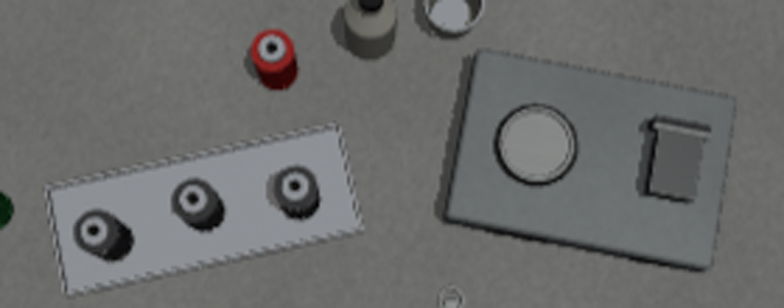

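```bash
python3 - <<'E'
from look import *
T=np.load('pics/t0.npz');C=cloud('top',cv2.medianBlur(T['d'],5));R=cloud('top',T['d'])
def reg(C,u0,u1,v0,v1): return C[v0:v1,u0:u1].reshape(-1,3)
def big(mask):
    n,l,s,c=cv2.connectedComponentsWithStats(mask.astype(np.uint8),connectivity=4); return l==1+np.argmax(s[1:,4])
Z=C[...,2];box=np.zeros_like(Z,bool);box[140:235,280:400]=1
m=big(box&(Z>50)&(Z<1000)); Q=C[m]
# deck silhouette -> only z ~60 points
Q=Q[(Q[:,2]>55)]
print('shaker',cv2.minAreaRect(Q[:,:2].astype(np.float32)))
box[:]=0;box[160:215,348:392]=1
m=big(box&(Z>85)&(Z<110));Q=C[m];r=cv2.minAreaRect(Q[:,:2].astype(np.float32));print('guard',r,cv2.boxPoints(r),len(Q))
m2=box&(R[...,2]>89)&(R[...,2]<101);print(R[m2].mean(0))
# rim by color/plate: circle fit in image
g=cv2.cvtColor(T['p'],cv2.COLOR_RGB2GRAY);g=cv2.resize(g[155:207,295:347],None,fx=8,fy=8,interpolation=cv2.INTER_CUBIC)
cs=cv2.HoughCircles(g,cv2.HOUGH_GRADIENT,1,40,param1=80,param2=25,minRadius=70,maxRadius=160);print(cs[0][:4] if cs is not None else 0)
rr=R[155:207,295:347].reshape(-1,3);rr=rr[(rr[:,2]>66)&(rr[:,2]<74)]
from scipy.optimize import least_squares
s=least_squares(lambda p:np.hypot(rr[:,0]-p[0],rr[:,1]-p[1])-39.5,[579,-138],loss='soft_l1',f_scale=2);print(s.x)
for n,b in dict(oil=(246,276,115,158),cup=(276,306,115,146)).items():
    P=reg(C,*b);Q=P[(P[:,2]>20)&(P[:,2]<300)];print(n,cv2.minEnclosingCircle(Q[:,:2].astype(np.float32)),Q[:,2].max())
E
python3 -c "
import cv2
i=cv2.imread('pics/s0.png')[210:335,240:380];cv2.imwrite('pics/s0z.png',cv2.resize(i,None,fx=4.7,fy=4.7,interpolation=2))
i=cv2.imread('pics/t0.png')[140:232,280:400];cv2.imwrite('pics/t0y.png',cv2.resize(i,None,fx=6,fy=6,interpolation=2))"
```

```text
shaker ((566.9442749023438, -203.51412963867188), (299.2710266113281, 199.7647705078125), 78.22503662109375)
guard ((558.6658325195312, -288.71539306640625), (62.02536392211914, 85.90058898925781), 77.54634094238281) [[ 510.03824 -309.73615]
 [ 593.91766 -328.26062]
 [ 607.29346 -267.69464]
 [ 523.414   -249.17017]] 489
[ 559.02000847 -287.87067945   95.5211429 ]
[[212.5 214.5 107.3]]
[ 580.13670168 -140.36390601]
oil ((723.0375366210938, 43.83137512207031), 29.67123031616211) 160.10302295630322
cup ((752.33984375, -53.72159957885742), 35.657047271728516) 52.886926483910884
```

View pics/s0z.png

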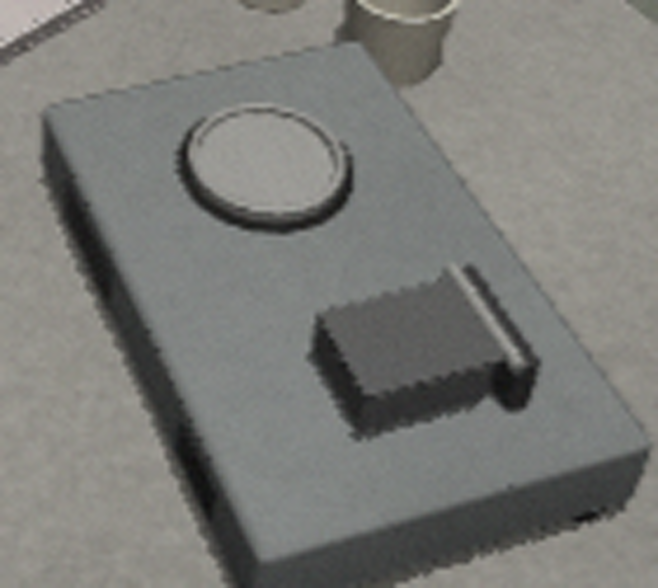

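View pics/t0y.png

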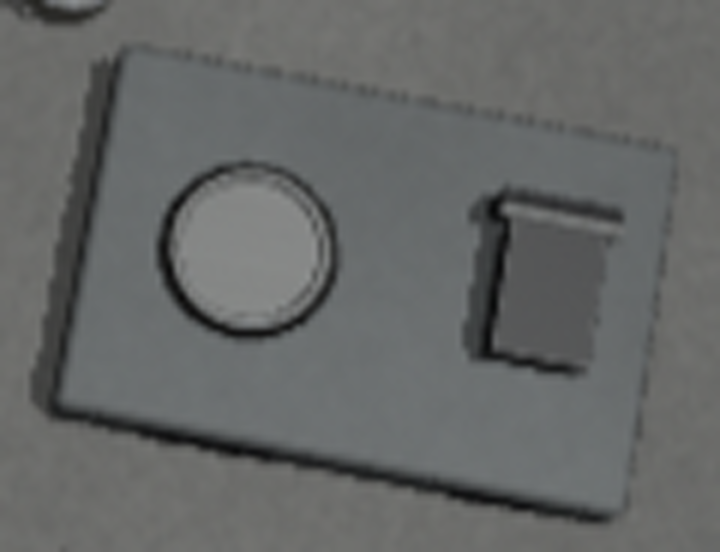

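```bash
cat > plan.py <<'E'
import sys,numpy as np
from cell import ctrl
from scipy.spatial.transform import Rotation as R
# usage: plan.py x y z jawdeg [n]   (mm, world) straight-line rows from measured pose
def plan(x,y,z,jaw,n=None):
    s=ctrl.get_state();q=s['tool_rot'];r=R.from_quat([q[1],q[2],q[3],q[0]]);p=np.array(s['ee_pos'])
    ty=r.apply([0,1,0]);cur=np.degrees(np.arctan2(ty[1],ty[0]))
    roll=-(((jaw-cur)+90)%180-90)
    d=np.array([x,y,z])-p
    n=n or int(max(np.ceil(np.linalg.norm(d)/35),np.ceil(abs(roll)/8),1))
    print('jaw now %.1f tilt z %s dist %.1f roll %.1f rows %d'%(cur,np.round(r.apply([0,0,1]),3),np.linalg.norm(d),roll,n))
    o=[]
    for i in range(n):
        b=r.inv().apply(d/n); r=r*R.from_euler('z',roll/n,degrees=True)
        o.append([round(v,2) for v in b/10]+[round(roll/n,2)])
    for i in range(0,n,5): print(o[i:i+5])
a=[float(v) for v in sys.argv[1:]]
plan(*a[:4],int(a[4]) if len(a)>4 else None)
E
python3 plan.py 481.6 341.5 160 12.2
```

```text
jaw now 68.1 tilt z [-0.001 -0.001 -1.   ] dist 357.8 roll 55.9 rows 11
[[np.float64(-2.9), np.float64(-1.39), np.float64(0.48), np.float64(5.08)], [np.float64(-3.01), np.float64(-1.13), np.float64(0.48), np.float64(5.08)], [np.float64(-3.1), np.float64(-0.85), np.float64(0.48), np.float64(5.08)], [np.float64(-3.16), np.float64(-0.58), np.float64(0.48), np.float64(5.08)], [np.float64(-3.2), np.float64(-0.29), np.float64(0.48), np.float64(5.08)]]
[[np.float64(-3.22), np.float64(-0.01), np.float64(0.48), np.float64(5.08)], [np.float64(-3.21), np.float64(0.28), np.float64(0.48), np.float64(5.08)], [np.float64(-3.17), np.float64(0.56), np.float64(0.48), np.float64(5.08)], [np.float64(-3.11), np.float64(0.84), np.float64(0.48), np.float64(5.08)], [np.float64(-3.02), np.float64(1.11), np.float64(0.48), np.float64(5.08)]]
[[np.float64(-2.91), np.float64(1.37), np.float64(0.48), np.float64(5.08)]]
```

>>> step_arm([
  [-2.9,-1.4,0.4,5],
  [-3.0,-1.1,0.4,5],
  [-3.1,-0.85,0.4,5],
  [-3.2,-0.6,0.4,5],
  [-3.2,-0.3,0.4,5],
], fingers=9.4, squeeze=20)

```text
clock: 0.6
ee_pos: [352.4, 483.2, 193.0]
tool_rot: [-0.0, 0.4, 0.917, -0.0]
wrist_force: [0.2, 0.1, -1.2]
finger_gap: 94.1
```

>>> step_arm([
  [-3.2,0,0.4,5],
  [-3.2,0.3,0.4,5],
  [-3.2,0.55,0.4,5],
  [-3.1,0.85,0.4,5],
  [-3.0,1.1,0.4,5],
])

```text
clock: 1.1
ee_pos: [462.3, 366.2, 173.0]
tool_rot: [-0.0, 0.589, 0.808, -0.0]
wrist_force: [0.3, 0.4, -0.5]
finger_gap: 93.7
```

>>> step_arm([
  [-2.8,1.3,0.4,5.5],
  [0,0,0,0],
  [0,0,0,0],
])

```text
clock: 1.4
ee_pos: [482.7, 344.3, 169.0]
tool_rot: [-0.0, 0.626, 0.78, -0.0]
wrist_force: [-0.1, 1.1, -0.2]
finger_gap: 94.1
```

```bash
sed -i 's/round(v,2) for v/float(round(v,2)) for v/;s/\[round(roll/[float(round(roll/;s/n,2)\])/n,2))])/' plan.py; python3 plan.py 481.6 341.5 59 12.2
```

```text
jaw now 12.5 tilt z [-0.001 -0.    -1.   ] dist 110.1 roll 0.3 rows 4
[[-0.06, -0.04, 2.75, 0.08], [-0.06, -0.04, 2.75, 0.08], [-0.06, -0.04, 2.75, 0.08], [-0.06, -0.04, 2.75, 0.08]]
```

>>> step_arm([
  [-0.1,-0.1,2.5,0],
  [-0.15,-0.05,3,0],
  [0,0,3,0],
  [0,0,2,0],
  [0,0,0.5,0],
])

```text
clock: 1.9
ee_pos: [478.9, 342.8, 57.2]
tool_rot: [-0.001, 0.624, 0.781, -0.002]
wrist_force: [-0.7, -0.6, 0.0]
finger_gap: 94.2
```

>>> step_arm([
  [0,0,0,0],
  [0,0,0,0],
  [0,0,0,0],
])

```text
clock: 2.2
ee_pos: [482.5, 342.8, 60.8]
tool_rot: [0.0, 0.625, 0.78, 0.001]
wrist_force: [0.5, -0.2, 0.5]
finger_gap: 94.2
```

>>> step_arm([
  [0,0,0,0],
  [0,0,0,0],
  [0,0,0,0],
  [0,0,0,0],
  [0,0,0,0],
], fingers=4.0)

```text
clock: 2.7
ee_pos: [481.9, 342.0, 59.5]
tool_rot: [-0.0, 0.626, 0.78, 0.0]
wrist_force: [0.1, 0.3, 0.0]
finger_gap: 57.4
```

>>> step_arm([
  [0,0,0,0],
  [0,0,0,0],
  [0,0,0,0],
  [0,0,0,0],
])

```text
clock: 3.1
ee_pos: [481.7, 341.9, 59.4]
tool_rot: [-0.0, 0.625, 0.78, -0.0]
wrist_force: [-0.6, -0.6, -0.4]
finger_gap: 47.8
```

>>> step_arm([
  [0,0,-0.5,0],
  [0,0,-0.5,0],
  [0,0,-0.5,0],
  [0,0,-0.5,0],
  [0,0,0,0],
])

```text
clock: 3.6
ee_pos: [482.5, 342.3, 80.4]
tool_rot: [0.0, 0.625, 0.78, 0.001]
wrist_force: [1.3, 1.1, -3.0]
finger_gap: 47.9
```

>>> step_arm([
  [0,0,0,0],
  [0,0,0,0],
  [0,0,0,0],
])

```text
clock: 3.9
ee_pos: [481.7, 341.9, 79.2]
tool_rot: [-0.0, 0.625, 0.78, -0.0]
wrist_force: [1.3, -0.1, -2.7]
finger_gap: 47.8
```

>>> step_arm([
  [0,0,0,0],
  [0,0,0,0],
])

```text
clock: 4.1
ee_pos: [481.8, 341.9, 79.3]
tool_rot: [-0.0, 0.625, 0.78, -0.0]
wrist_force: [-0.1, 0.6, -2.6]
finger_gap: 47.4
```

Can a reads about 2.7 N, so it is empty. I'm setting it back.

>>> step_arm([
  [0,0,0.6,0],
  [0,0,0.6,0],
  [0,0,0.5,0],
  [0,0,0.2,0],
  [0,0,0.1,0],
])

```text
clock: 4.6
ee_pos: [481.4, 341.7, 59.4]
tool_rot: [-0.0, 0.625, 0.78, -0.001]
wrist_force: [-2.3, -2.0, 6.4]
finger_gap: 48.0
```

>>> step_arm([
  [0,0,0,0],
  [0,0,0,0],
  [0,0,0,0],
])

```text
clock: 4.9
ee_pos: [482.1, 342.1, 59.5]
tool_rot: [0.0, 0.625, 0.78, 0.0]
wrist_force: [0.4, 0.0, -1.8]
finger_gap: 47.4
```

>>> step_arm([
  [0,0,0,0],
  [0,0,0,0],
  [0,0,0,0],
  [0,0,0,0],
  [0,0,0,0],
], fingers=9.4)

```text
clock: 5.4
ee_pos: [482.0, 342.0, 59.6]
tool_rot: [0.0, 0.625, 0.78, 0.0]
wrist_force: [0.1, -0.0, 0.3]
finger_gap: 84.7
```

>>> step_arm([
  [0,0,0,0],
  [0,0,-1,0],
  [0,0,-2.5,0],
  [0,0,-3.5,0],
  [0,0,-3,0],
])

```text
clock: 5.9
ee_pos: [482.1, 341.9, 161.5]
tool_rot: [0.0, 0.626, 0.78, 0.0]
wrist_force: [0.5, -0.1, 0.6]
finger_gap: 94.1
```

```bash
python3 plan.py 515 236 160 12.2 4
```

```text
jaw now 12.6 tilt z [ 0.001  0.    -1.   ] dist 110.9 roll 0.4 rows 4
[[-2.76, 0.23, 0.04, 0.09], [-2.76, 0.23, 0.04, 0.09], [-2.76, 0.24, 0.04, 0.09], [-2.76, 0.24, 0.04, 0.09]]
```

>>> step_arm([
  [-2.8,0.25,0,0],
  [-2.8,0.25,0,0],
  [-2.8,0.25,0,0],
  [-2.7,0.2,0,0.4],
  [0,0,0,0],
])

```text
clock: 6.4
ee_pos: [517.0, 230.8, 160.5]
tool_rot: [0.001, 0.631, 0.776, -0.0]
wrist_force: [-0.7, 0.0, 0.5]
finger_gap: 93.6
```

>>> step_arm([
  [0,0,0,0],
  [0,0,0,0],
])

```text
clock: 6.6
ee_pos: [514.9, 237.3, 159.7]
tool_rot: [-0.0, 0.627, 0.779, 0.0]
wrist_force: [-0.4, 0.8, -0.7]
finger_gap: 93.7
```

>>> step_arm([
  [0,0,2,0],
  [0,0,3,0],
  [0,0,3,0],
  [0,0,1.6,0],
  [0,0,0.5,0],
])

```text
clock: 7.1
ee_pos: [513.4, 236.9, 56.6]
tool_rot: [-0.001, 0.627, 0.779, -0.001]
wrist_force: [1.3, -0.5, 0.0]
finger_gap: 94.0
```

>>> step_arm([
  [0,0,0,0],
  [0,0,0,0],
  [0,0,0,0],
  [0,0,0,0],
  [0,0,0,0],
], fingers=4.0)

```text
clock: 7.6
ee_pos: [515.7, 235.9, 59.1]
tool_rot: [0.0, 0.628, 0.778, 0.001]
wrist_force: [-0.2, 0.1, -0.0]
finger_gap: 57.5
```

>>> step_arm([
  [0,0,0,0],
  [0,0,0,0],
  [0,0,0,0],
  [0,0,0,0],
])

```text
clock: 8.0
ee_pos: [515.2, 235.7, 58.7]
tool_rot: [-0.0, 0.628, 0.778, 0.0]
wrist_force: [-1.8, 0.7, 4.5]
finger_gap: 47.9
```

>>> step_arm([
  [0,0,-0.5,0],
  [0,0,-0.5,0],
  [0,0,-0.5,0],
  [0,0,-0.5,0],
  [0,0,0,0],
])

```text
clock: 8.5
ee_pos: [515.8, 235.9, 79.1]
tool_rot: [0.0, 0.628, 0.778, 0.001]
wrist_force: [-0.1, 0.4, -5.5]
finger_gap: 47.7
```

>>> step_arm([
  [0,0,0,0],
  [0,0,0,0],
  [0,0,0,0],
])

```text
clock: 8.8
ee_pos: [515.1, 235.6, 78.2]
tool_rot: [-0.0, 0.628, 0.778, -0.0]
wrist_force: [0.3, 0.4, -5.5]
finger_gap: 47.9
```

>>> step_arm([
  [0,0,0,0],
  [0,0,0,0],
])

```text
clock: 9.0
ee_pos: [515.2, 235.6, 78.3]
tool_rot: [-0.0, 0.628, 0.778, -0.0]
wrist_force: [-0.9, -0.2, -4.9]
finger_gap: 47.6
```

Can b reads about 5.2 N, so it is the heavy one. I'm lifting it high and carrying it to the plate.

>>> step_arm([
  [0,0,-1.5,0],
  [0,0,-3,0],
  [0,0,-3.5,0],
  [0,0,-3.5,0],
  [0,0,-2,0],
], squeeze=30)

```text
clock: 9.5
ee_pos: [516.3, 235.9, 216.2]
tool_rot: [0.001, 0.628, 0.778, 0.002]
wrist_force: [0.9, 0.6, -5.8]
finger_gap: 47.9
```

```bash
python3 plan.py 580 -139.5 212 0 13
```

```text
jaw now 12.2 tilt z [ 0.003  0.002 -1.   ] dist 380.8 roll 12.2 rows 13
[[-2.93, -0.13, 0.03, 0.93], [-2.93, -0.08, 0.03, 0.93], [-2.93, -0.03, 0.03, 0.93], [-2.93, 0.01, 0.03, 0.93], [-2.93, 0.06, 0.03, 0.93]]
[[-2.93, 0.11, 0.03, 0.93], [-2.92, 0.16, 0.03, 0.93], [-2.92, 0.2, 0.03, 0.93], [-2.92, 0.25, 0.03, 0.93], [-2.91, 0.3, 0.03, 0.93]]
[[-2.91, 0.35, 0.03, 0.93], [-2.9, 0.4, 0.03, 0.93], [-2.9, 0.44, 0.03, 0.93]]
```

>>> step_arm([
  [-1,0,0,0.5],
  [-2,-0.1,0,1],
  [-3,-0.1,0,1],
  [-3.5,0,0,1],
  [-3.5,0,0,1],
])

```text
clock: 10.0
ee_pos: [534.8, 103.6, 211.4]
tool_rot: [-0.001, 0.659, 0.752, -0.002]
wrist_force: [-0.2, -0.2, -4.8]
finger_gap: 47.1
```

>>> step_arm([
  [-3.5,0.1,0,1],
  [-3.5,0.1,0,1],
  [-3.5,0.2,0,1],
  [-3.5,0.3,0,1],
  [-3,0.3,0,1],
])

```text
clock: 10.5
ee_pos: [560.9, -65.4, 211.3]
tool_rot: [-0.001, 0.692, 0.722, -0.002]
wrist_force: [-0.3, 0.8, -5.4]
finger_gap: 47.5
```

>>> step_arm([
  [-3,0.4,0,1],
  [-2,0.3,0,1],
  [-1,0.2,0,0.7],
  [0,0,0,0],
  [0,0,0,0],
])

```text
clock: 11.0
ee_pos: [573.2, -119.6, 212.4]
tool_rot: [-0.001, 0.707, 0.707, -0.0]
wrist_force: [-0.8, 1.0, -4.8]
finger_gap: 48.1
```

```bash
python3 plan.py 580 -139.5 130 0 5
```

```text
jaw now -0.0 tilt z [-0.002  0.001 -1.   ] dist 85.0 roll -0.0 rows 5
[[-0.4, 0.14, 1.65, -0.0], [-0.4, 0.14, 1.65, -0.0], [-0.4, 0.14, 1.65, -0.0], [-0.4, 0.14, 1.65, -0.0], [-0.4, 0.14, 1.65, -0.0]]
```

>>> step_arm([
  [-1.0,0.35,0.5,0],
  [-0.95,0.3,1.5,0],
  [0,0,2.5,0],
  [0,0,2.5,0],
  [0,0,1.2,0],
])

```text
clock: 11.5
ee_pos: [579.0, -139.8, 128.3]
tool_rot: [-0.002, 0.707, 0.707, -0.001]
wrist_force: [0.4, 0.2, -5.0]
finger_gap: 47.8
```

>>> step_arm([
  [0,0,0,0],
  [0,0,0,0],
  [0,0,0,0],
])

```text
clock: 11.8
ee_pos: [581.7, -140.4, 132.6]
tool_rot: [0.001, 0.707, 0.707, 0.001]
wrist_force: [0.1, -0.9, -4.7]
finger_gap: 47.4
```

```bash
python3 - <<'E'
from look import *
snap('side','s1');snap('top','t1')
i=cv2.imread('pics/s1.png')[130:330,200:400];cv2.imwrite('pics/s1z.png',cv2.resize(i,None,fx=3,fy=3))
s=ctrl.get_state();print(s['ee_pos'],s['wrist_force'])
E
python3 plan.py 580 -139.5 120 0 5
```

```text
[ 581.59124086 -140.23554966  132.60480308] [ 0.08167563  0.9813254  -5.54153247]
jaw now -0.0 tilt z [ 0.002 -0.    -1.   ] dist 12.7 roll -0.0 rows 5
[[0.01, -0.03, 0.25, -0.0], [0.01, -0.03, 0.25, -0.0], [0.01, -0.03, 0.25, -0.0], [0.01, -0.03, 0.25, -0.0], [0.01, -0.03, 0.25, -0.0]]
```

View pics/s1z.png

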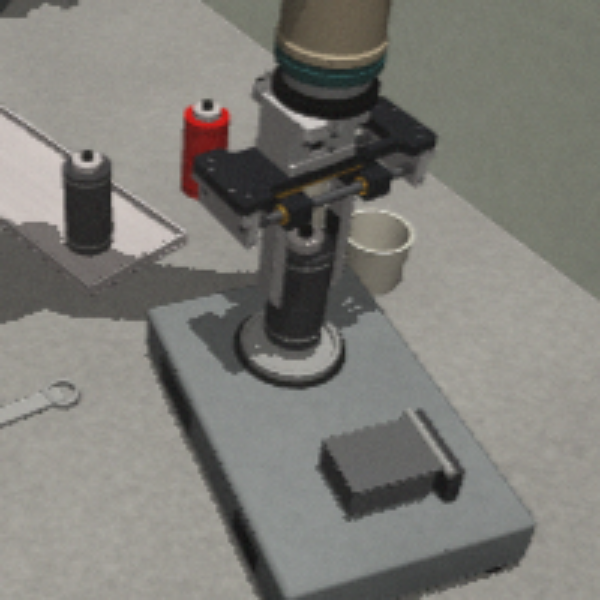

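View pics/t1.png

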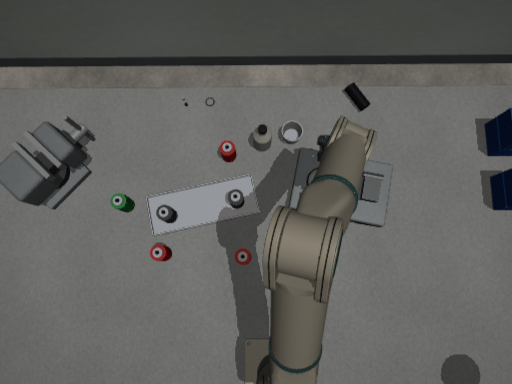

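The side view shows can b hanging over the middle of the plate, with its base at zoom (293,345). The top view shows cans a and c standing in the tray at (165,213) and (236,198). I'm lowering slowly.

>>> step_arm([
  [0,0,0.3,0],
  [0,0,0.3,0],
  [0,0,0.2,0],
  [0,0,0.1,0],
  [0,0,0.1,0],
])

```text
clock: 12.4
ee_pos: [580.6, -140.0, 121.3]
tool_rot: [-0.0, 0.707, 0.707, -0.0]
wrist_force: [0.1, -0.1, -4.2]
finger_gap: 47.6
```

>>> step_arm([
  [0,0,0.05,0],
  [0,0,0.05,0],
  [0,0,0,0],
  [0,0,0,0],
])

```text
clock: 12.8
ee_pos: [580.7, -140.0, 120.5]
tool_rot: [-0.0, 0.707, 0.707, -0.0]
wrist_force: [-0.4, 0.4, -5.5]
finger_gap: 48.0
```

>>> step_arm([
  [0,0,0.05,0],
  [0,0,0.05,0],
  [0,0,0,0],
  [0,0,0,0],
])

```text
clock: 13.2
ee_pos: [580.7, -140.1, 119.8]
tool_rot: [0.0, 0.707, 0.707, 0.0]
wrist_force: [-1.7, -0.7, -0.9]
finger_gap: 47.4
```

Contact: the plate now carries most of the can's weight. I'm releasing.

>>> step_arm([
  [0,0,0.03,0],
  [0,0,0,0],
])

```text
clock: 13.4
ee_pos: [580.8, -140.1, 119.8]
tool_rot: [0.0, 0.707, 0.707, 0.0]
wrist_force: [-2.2, 0.0, 3.8]
finger_gap: 47.6
```

>>> step_arm([
  [0,0,0,0],
  [0,0,0,0],
  [0,0,0,0],
  [0,0,0,0],
  [0,0,0,0],
], fingers=9.4)

```text
clock: 13.9
ee_pos: [580.8, -140.1, 119.1]
tool_rot: [0.0, 0.707, 0.707, 0.0]
wrist_force: [0.4, -0.4, -0.4]
finger_gap: 83.9
```

>>> step_arm([
  [0,0,0,0],
  [0,0,-1,0],
  [0,0,-3,0],
  [0,0,-4,0],
  [0,0,-4,0],
])

```text
clock: 14.4
ee_pos: [580.3, -140.1, 241.0]
tool_rot: [-0.0, 0.707, 0.707, -0.0]
wrist_force: [0.7, -0.5, 0.5]
finger_gap: 94.0
```

```bash
python3 - <<'E'
from look import *
snap('side','s2')
i=cv2.imread('pics/s2.png')[130:330,200:400];cv2.imwrite('pics/s2z.png',cv2.resize(i,None,fx=3,fy=3))
E
python3 plan.py 530 -282.6 240 78.2
```

```text
jaw now -0.1 tilt z [ 0.011 -0.002 -1.   ] dist 151.3 roll -78.3 rows 10
[[-1.41, -0.54, 0.08, -7.83], [-1.32, -0.73, 0.08, -7.83], [-1.21, -0.9, 0.08, -7.83], [-1.08, -1.06, 0.08, -7.83], [-0.92, -1.2, 0.08, -7.83]]
[[-0.75, -1.31, 0.08, -7.83], [-0.57, -1.4, 0.08, -7.83], [-0.37, -1.47, 0.08, -7.83], [-0.17, -1.5, 0.08, -7.83], [0.04, -1.51, 0.08, -7.83]]
```

View pics/s2z.png

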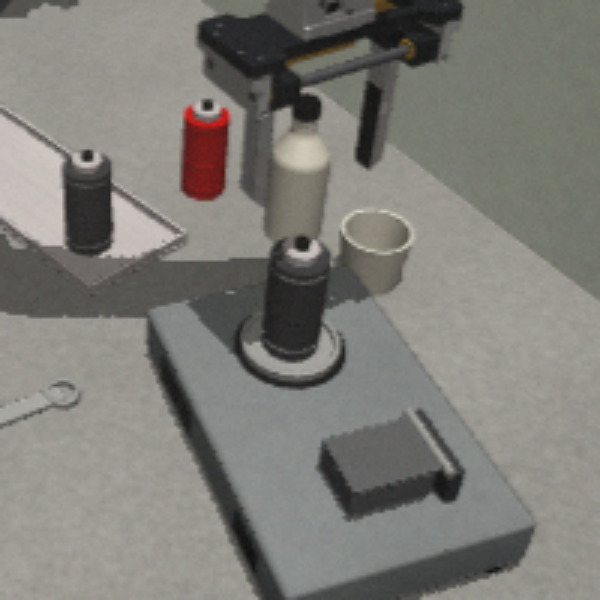

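The can stands upright on the plate, its base at zoom (293,345), and nothing else has moved. Next is the guard.

```bash
python3 - <<'E'
from cell import ctrl
print(ctrl.get_state()['joint_positions'])
E
python3 plan.py 530 -282.6 180 78.2
```

```text
[-0.04755704  0.53891384  0.37940046  1.63658699 -0.22907276  0.99825058
  0.40445568]
jaw now -0.1 tilt z [ 0.011 -0.002 -1.   ] dist 165.7 roll -78.3 rows 10
[[-1.41, -0.55, 0.68, -7.83], [-1.32, -0.74, 0.68, -7.83], [-1.21, -0.91, 0.68, -7.83], [-1.07, -1.06, 0.68, -7.83], [-0.92, -1.2, 0.68, -7.83]]
[[-0.75, -1.32, 0.68, -7.83], [-0.56, -1.4, 0.68, -7.83], [-0.36, -1.47, 0.68, -7.83], [-0.16, -1.5, 0.68, -7.83], [0.05, -1.51, 0.68, -7.83]]
```

>>> step_arm([
  [-1.4,-0.5,0,-7.8],
  [-1.3,-0.7,0,-7.8],
  [-1.2,-0.9,0,-7.8],
  [-1.1,-1.1,0,-7.8],
  [-0.9,-1.2,0,-7.8],
])

```text
clock: 14.95
ee_pos: [553.5, -211.0, 239.8]
tool_rot: [0.0, 0.428, 0.904, -0.0]
wrist_force: [0.4, -0.9, -0.0]
finger_gap: 94.1
```

>>> step_arm([
  [-0.8,-1.3,0,-7.8],
  [-0.6,-1.4,0,-7.8],
  [-0.4,-1.5,0,-7.8],
  [-0.2,-1.5,0,-7.8],
  [0,-1.5,0,-7.8],
])

```text
clock: 15.45
ee_pos: [527.4, -282.7, 239.7]
tool_rot: [0.0, 0.102, 0.995, -0.0]
wrist_force: [0.2, -0.2, -0.0]
finger_gap: 94.0
```

>>> step_arm([
  [0,0,0,0],
  [0,0,0,0],
  [0,0,0,0],
])

```text
clock: 15.75
ee_pos: [528.2, -280.6, 239.3]
tool_rot: [0.0, 0.105, 0.994, 0.0]
wrist_force: [0.0, 0.7, -0.1]
finger_gap: 93.8
```

```bash
python3 plan.py 530 -282.6 76 78.2 6
```

```text
jaw now 77.9 tilt z [ 0.     0.001 -1.   ] dist 163.4 roll -0.3 rows 6
[[-0.04, -0.03, 2.72, -0.05], [-0.04, -0.03, 2.72, -0.05], [-0.04, -0.03, 2.72, -0.05], [-0.04, -0.03, 2.72, -0.05], [-0.04, -0.03, 2.72, -0.05]]
[[-0.04, -0.03, 2.72, -0.05]]
```

>>> step_arm([
  [-0.2,-0.1,2,0],
  [0,-0.1,4,0],
  [0,0,4,0],
  [0,0,3,0],
  [0,0,2,0],
])

```text
clock: 16.25
ee_pos: [528.7, -282.2, 86.8]
tool_rot: [-0.001, 0.105, 0.994, 0.001]
wrist_force: [-0.5, -0.4, 0.0]
finger_gap: 94.1
```

>>> step_arm([
  [0,0,1,0],
  [0,0,0.3,0],
  [0,0,0,0],
  [0,0,0,0],
])

```text
clock: 16.65
ee_pos: [530.2, -284.4, 77.4]
tool_rot: [0.001, 0.105, 0.994, -0.0]
wrist_force: [0.3, 0.1, -0.2]
finger_gap: 93.8
```

>>> step_arm([
  [0,0,0,0],
  [0,0,0,0],
  [0,0,0,0],
  [0,0,0,0],
  [0,0,0,0],
], fingers=4.5, squeeze=6)

```text
clock: 17.15
ee_pos: [529.2, -284.2, 76.2]
tool_rot: [0.0, 0.105, 0.994, -0.0]
wrist_force: [0.8, -0.8, 0.9]
finger_gap: 57.5
```

>>> step_arm([
  [0,0,0,0],
  [0,0,0,0],
  [0,0,0,0],
])

```text
clock: 17.45
ee_pos: [529.5, -282.5, 76.1]
tool_rot: [-0.0, 0.104, 0.995, 0.001]
wrist_force: [0.8, 4.7, 1.7]
finger_gap: 50.4
```

The guard is pinched at 50.4 mm, as expected for its 50 mm width. I'm swinging it along the arc.

>>> step_arm([
  [0,0.1,0,0],
  [0,0,-0.6,0],
  [0,0,-0.6,0],
  [-0.2,0,-1.2,0],
  [-0.45,0,-1.1,0],
], squeeze=8)

```text
clock: 17.95
ee_pos: [535.2, -283.6, 112.0]
tool_rot: [-0.001, 0.105, 0.994, 0.001]
wrist_force: [0.5, 5.7, -1.6]
finger_gap: 50.2
```

>>> step_arm([
  [-0.65,0,-1.0,0],
  [-0.85,0,-0.85,0],
  [0,0,0,0],
])

```text
clock: 18.25
ee_pos: [552.1, -287.1, 132.0]
tool_rot: [0.001, 0.105, 0.995, 0.0]
wrist_force: [-0.2, 6.0, 4.3]
finger_gap: 49.8
```

```bash
python3 - <<'E'
from look import *
snap('side','s3')
i=cv2.imread('pics/s3.png')[160:330,230:400];cv2.imwrite('pics/s3z.png',cv2.resize(i,None,fx=3.5,fy=3.5))
s=ctrl.get_state();print(s['ee_pos'],s['wrist_force'],s['finger_gap'])
E
```

```text
[ 551.83806801 -287.00557592  131.7747093 ] [-0.37447193  5.06328631  2.31067016] 49.810807487934305
```

View pics/s3z.png

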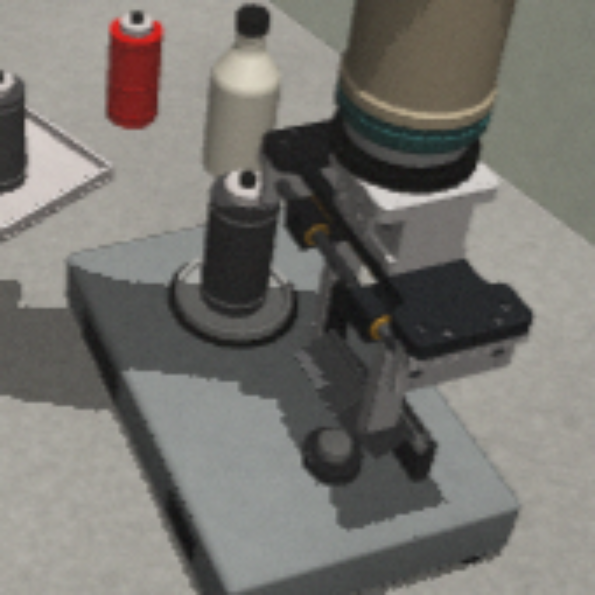

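The guard is following the fingers: it's raised between them and the button shows at zoom (333,450). Continuing.

>>> step_arm([
  [-1.0,0.1,-0.7,0],
  [-1.1,0,-0.45,0],
  [-1.2,0,-0.2,0],
  [-1.2,0,0,0],
  [-1.2,0,0.25,0],
])

```text
clock: 18.8
ee_pos: [607.4, -298.5, 142.7]
tool_rot: [0.001, 0.105, 0.994, 0.0]
wrist_force: [0.2, 4.0, 1.1]
finger_gap: 50.1
```

>>> step_arm([
  [-0.4,0,0.15,0],
  [0,0,0,0],
  [0,0,0,0],
])

```text
clock: 19.1
ee_pos: [612.4, -299.5, 140.8]
tool_rot: [0.003, 0.105, 0.994, -0.0]
wrist_force: [4.5, 3.7, 3.4]
finger_gap: 49.8
```

```bash
python3 - <<'E'
from look import *
snap('side','s4')
i=cv2.imread('pics/s4.png')[160:330,230:400];cv2.imwrite('pics/s4z.png',cv2.resize(i,None,fx=3.5,fy=3.5))
s=ctrl.get_state();print(s['ee_pos'],s['wrist_force'],s['finger_gap'])
E
```

```text
[ 612.32721998 -299.49887504  140.81424567] [3.61876955 5.02167383 4.22432122] 50.02512585417409
```

View pics/s4z.png

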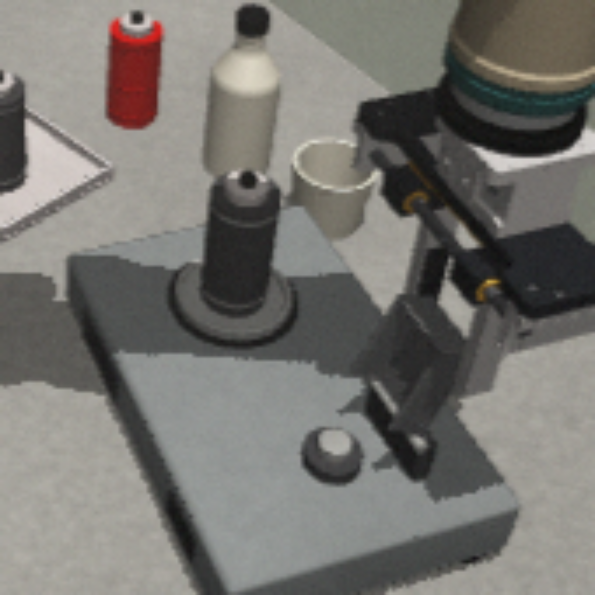

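The guard is well past 1.75 rad (about 2.1). I'm opening the fingers and backing straight up.

>>> step_arm([
  [0,0,0,0],
  [0,0,0,0],
  [0,0,0,0],
  [0,0,0,0],
  [0,0,0,0],
], fingers=9.0)

```text
clock: 19.65
ee_pos: [609.8, -299.8, 139.0]
tool_rot: [-0.0, 0.105, 0.994, -0.0]
wrist_force: [-0.5, 0.5, -0.1]
finger_gap: 86.6
```

>>> step_arm([
  [0,0,-1,0],
  [0,0,-2,0],
  [0,0,-3,0],
  [0,0,-2.5,0],
  [0,0,-1,0],
])

```text
clock: 20.15
ee_pos: [611.8, -300.2, 237.8]
tool_rot: [0.002, 0.105, 0.994, -0.001]
wrist_force: [0.0, 0.1, -0.6]
finger_gap: 90.3
```

```bash
python3 - <<'E'
from look import *
snap('side','s5')
i=cv2.imread('pics/s5.png')[160:330,230:400];cv2.imwrite('pics/s5z.png',cv2.resize(i,None,fx=3.5,fy=3.5))
E
python3 plan.py 549.5 -286.7 235 78.2
```

```text
jaw now 78.0 tilt z [ 0.005 -0.002 -1.   ] dist 63.9 roll -0.2 rows 2
[[3.19, 0.01, 0.13, -0.12], [3.19, 0.02, 0.13, -0.12]]
```

View pics/s5z.png

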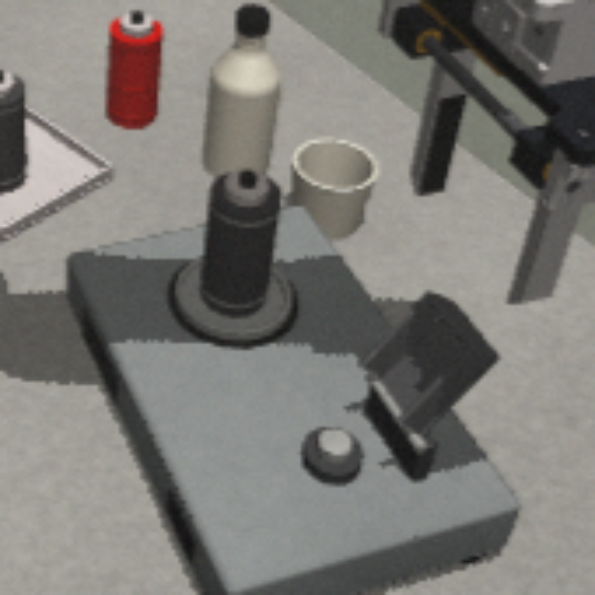

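```bash
python3 - <<'E'
from look import *
S=np.load('pics/s5.npz');m=eyes.camera_model('side')
P=np.array(m['camera_from_world'])@[549.5,-286.7,82,1];print('expect px',m['fx']*P[0]/P[2]+m['cx'],m['fy']*P[1]/P[2]+m['cy'])
C=cloud('side',S['d']);R=C[270:305,308:345].reshape(-1,3)
Q=R[(R[:,2]>77)&(R[:,2]<88)&(np.hypot(R[:,0]-549,R[:,1]+287)<22)]
print(len(Q),Q.mean(0),np.median(Q,0),cv2.minEnclosingCircle(Q[:,:2].astype(np.float32)))
i=cv2.imread('pics/s5.png')[270:305,308:345];cv2.imwrite('pics/s5b.png',cv2.resize(i,None,fx=14,fy=14,interpolation=2))
E
```

```text
expect px 325.6658009921335 284.7794745034948
65 [ 547.00089425 -287.76847025   80.15028053] [ 547.04166245 -288.40896286   80.1656219 ] ((547.4673461914062, -286.3420104980469), 11.577606201171875)
```

View pics/s5b.png

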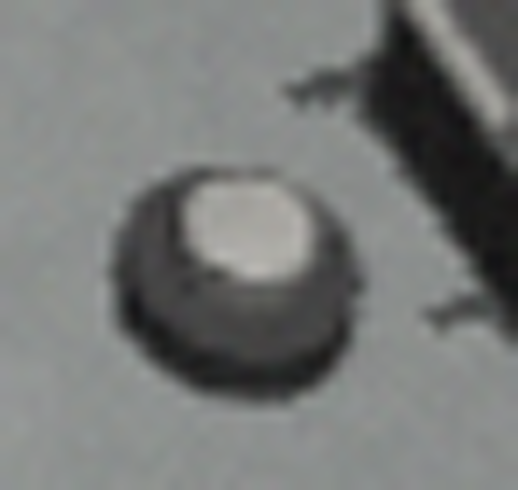

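The button top is at pixel (325.7,286) in the side view, matching the predicted (325.7,284.8). I'm closing the fingers and moving above it.

>>> step_arm([
  [2,0,0,0],
  [2.4,0,0,0],
  [2,0,0,0],
  [0,0,0,0],
  [0,0,0,0],
], fingers=0, squeeze=20)

```text
clock: 20.7
ee_pos: [547.9, -286.0, 233.8]
tool_rot: [-0.0, 0.105, 0.994, 0.0]
wrist_force: [0.3, 0.1, 0.4]
finger_gap: 53.8
```

>>> step_arm([
  [0,0,1,0],
  [0,0,2,0],
  [0,0,3,0],
  [0,0,3,0],
  [0,0,2,0],
])

```text
clock: 21.2
ee_pos: [547.4, -285.3, 120.8]
tool_rot: [-0.001, 0.105, 0.995, 0.001]
wrist_force: [-0.5, -0.3, 0.8]
finger_gap: 13.3
```

>>> step_arm([
  [0,0,0,0],
  [0,0,0,0],
  [0,0,0,0],
])

```text
clock: 21.5
ee_pos: [548.9, -286.4, 125.1]
tool_rot: [0.001, 0.105, 0.994, -0.0]
wrist_force: [0.3, 0.3, 0.9]
finger_gap: 0.7
```

```bash
python3 plan.py 548.7 -286.6 79 78.2
```

```text
jaw now 78.0 tilt z [ 0.002 -0.001 -1.   ] dist 46.1 roll -0.2 rows 2
[[0.01, -0.01, 2.3, -0.11], [0.01, -0.01, 2.3, -0.11]]
```

>>> step_arm([
  [0,0,1,0],
  [0,0,1,0],
  [0,0,0.7,0],
  [0,0,0,0],
  [0,0,0,0],
])

```text
clock: 22.0
ee_pos: [547.6, -286.0, 96.9]
tool_rot: [-0.0, 0.105, 0.994, 0.0]
wrist_force: [0.1, -0.2, -0.9]
finger_gap: 0.2
```

>>> step_arm([
  [0,0,0.2,0],
  [0,0,0.2,0],
  [0,0,0.2,0],
  [0,0,0.1,0],
  [0,0,0,0],
])

```text
clock: 22.5
ee_pos: [547.6, -286.0, 90.0]
tool_rot: [-0.0, 0.105, 0.994, 0.0]
wrist_force: [-0.8, -0.2, -0.5]
finger_gap: 0.3
```

>>> step_arm([
  [0,0,0.1,0],
  [0,0,0.1,0],
  [0,0,0,0],
  [0,0,0,0],
])

```text
clock: 22.9
ee_pos: [547.9, -286.1, 88.3]
tool_rot: [0.0, 0.105, 0.994, -0.0]
wrist_force: [-0.1, -0.4, 1.6]
finger_gap: 0.3
```

Contact, with the force starting to rise. I'm continuing to the stop in small steps.

>>> step_arm([
  [0,0,0.1,0],
  [0,0,0.1,0],
  [0,0,0,0],
  [0,0,0,0],
])

```text
clock: 23.3
ee_pos: [547.9, -286.1, 86.2]
tool_rot: [0.0, 0.105, 0.994, -0.0]
wrist_force: [-1.6, -0.1, 2.3]
finger_gap: 0.4
```

>>> step_arm([
  [0,0,0.1,0],
  [0,0,0.1,0],
  [0,0,0,0],
  [0,0,0,0],
])

```text
clock: 23.7
ee_pos: [547.9, -286.1, 84.4]
tool_rot: [0.0, 0.105, 0.994, -0.0]
wrist_force: [-0.3, 0.4, 4.8]
finger_gap: 0.4
```

>>> step_arm([
  [0,0,0.1,0],
  [0,0,0.05,0],
  [0,0,0,0],
  [0,0,0,0],
])

```text
clock: 24.1
ee_pos: [547.9, -286.1, 84.1]
tool_rot: [0.0, 0.105, 0.994, -0.0]
wrist_force: [-2.9, 2.0, 13.1]
finger_gap: 0.4
```

>>> step_arm([
  [0,0,0,0],
  [0,0,0,0],
  [0,0,0,0],
])

```text
clock: 24.4
ee_pos: [547.9, -286.1, 84.1]
tool_rot: [0.0, 0.105, 0.994, -0.0]
wrist_force: [-3.3, 2.5, 13.0]
finger_gap: 0.6
```

It has reached a hard stop: 13 N after about 5 mm of travel, so the button is fully home. I'm backing off and checking.

>>> step_arm([
  [0,0,-0.3,0],
  [0,0,-1,0],
  [0,0,-3,0],
  [0,0,-4,0],
  [0,0,-4,0],
])

```text
clock: 24.9
ee_pos: [547.0, -285.6, 206.4]
tool_rot: [-0.001, 0.105, 0.994, 0.0]
wrist_force: [0.7, 0.1, -0.1]
finger_gap: 0.3
```

>>> step_arm([
  [2,0,-3,0],
  [3,0,-2,0],
  [3,0,0,0],
  [2,0,0,0],
  [0,0,0,0],
])

```text
clock: 25.4
ee_pos: [447.0, -264.9, 256.1]
tool_rot: [-0.001, 0.106, 0.994, 0.0]
wrist_force: [0.2, -0.3, -0.0]
finger_gap: 0.7
```

>>> step_arm([
  [0,0,0,0],
  [0,0,0,0],
  [0,0,0,0],
])

```text
clock: 25.7
ee_pos: [450.9, -265.2, 255.3]
tool_rot: [0.0, 0.104, 0.995, 0.0]
wrist_force: [-0.5, -0.6, -1.5]
finger_gap: 0.7
```

```bash
python3 - <<'E'
from look import *
snap('side','s6');p,d=snap('top','t6')
a=cv2.imread('pics/s6.png')[80:336,120:400];b=cv2.imread('pics/t6.png')[100:290,110:410]
a=cv2.resize(a,None,fx=2.2,fy=2.2);cv2.imwrite('pics/s6z.png',a);cv2.imwrite('pics/t6z.png',cv2.resize(b,None,fx=2.5,fy=2.5))
print(ctrl.get_state()['wrist_force'])
E
```

```text
[-0.01791509  0.79320915 -0.53173071]
```

View pics/s6z.png

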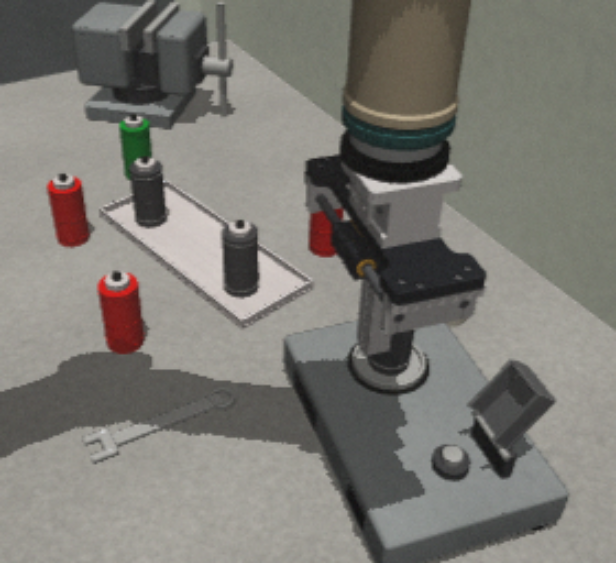

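View pics/t6z.png

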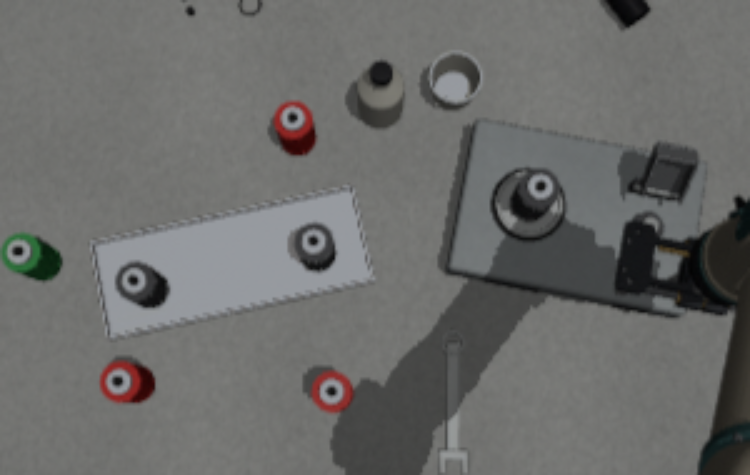

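The final views show the heavy can upright on the plate at top zoom (530,200) and cans a and c upright in the tray. The guard is open at (668,170), the bottle and cup haven't moved, and the arm is clear. I'm handing in.

```bash
python3 -c "
from cell import ctrl
print(ctrl.job_done())"
```

```text
the job is handed in; nothing more can be done
None
```

I finished the job and handed it in at about 26 s of the 72 s allowed.

- **Weighing:** Can a lifted at about 2.7 N, so it is empty, and I set it back in the tray. Can b lifted at about 5.2 N, so it is the heavy one. I did not lift can c, because only one can is heavy.
- **Placing:** I lowered can b onto the plate in 0.5 mm steps and released it once the plate carried its weight. It stands upright inside the rim.
- **Guard:** I pinched it and swung it to about 2.1 rad, and it stayed open after I let go.
- **Button:** I pressed it with closed fingers. The force rose to about 4.8 N over about 5 mm, then hit a hard stop at 13 N, so I take it as fully home. I had no direct reading of the button's travel.

The last pictures show the heavy can on the plate, the two empty cans upright in the tray and the guard open. The bottle and cup are where they were, and the gripper is clear of everything. No check failed. The only oddity was a steady 4–6 N sideways force while I held the guard, because the fingers were a millimetre or two off centre.

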